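Draw out the trolley handle of a cabin case to its second stop and hold it

TASK

The packed cabin case lies on its face with its trolley handle pushed home. Press in the button on the handle's grip, pull the handle out past its first stop to the second, full-length stop and let the button spring back out so that the handle locks there. Finish while still holding the grip bar, gripped firmly beside the button with the handle locked at full length, and leave everything else on the table and on the case where it is.

Things in the scene. Friction and masses are not known exactly. Their poses are not given: they have to be found in the camera images.
- case: Dark grey cabin case, 400 mm long (x), 300 wide (y), 200 thick, fixed, lying on its face: back panel up at z = 0.20, wheels at its +x end. Origin: centre of its underside. In the -x end is a recess for the handle's grip, open upward and to -x: 200 mm wide, from x = -0.200 to the inner wall at -0.115, floor at z = 0.125. The handle is pulled out along the case's -x.
- grip_mid (a point): Centre of the trolley handle's black grip bar: 26 mm thick along x, 184 long along y, 22 high; z = 0.186. Axes as the case: pull along -x. Pushed home it lies in the recess, outer (-x) face level with the case's end, 59 mm of room behind its inner face. Two flat tubes, 16 mm wide, leave the inner face at y = +75 and -75 mm; between them both faces are free. Moves with the handle.
- button_face (a point): Centre of the outer face of the release button, a grey key 32 mm long (y), 13 high, in the middle of the grip bar's outer (-x) face, 6 mm proud when out, 1 mm when in; pressed along +x. Pinching the middle of the bar, one finger on the button, one on the bar's inner face (32 mm across with it out, 27 mm in), presses it. Axes as grip_mid.
- grip_side_a (a point): Point on the grip bar's centre line 42 mm from its middle towards +y, between button and tube: here the bar can be gripped across its 26 mm clear of the button. Moves with the handle.
- grip_side_b (a point): The same on the other side, 42 mm from the middle towards -y.
- handle (a joint): How far the handle is drawn out, m: 0 home, 0.10 first stop, 0.20 second stop, which is full length (it goes no farther). Slides straight and level with 3.5 N friction plus slight drag (8 N per m/s), stays where left. A spring pin locks it at 0 and at both stops (1.5 mm play); with the button held in it slides freely past them.
- button (a joint): How far the release button is pressed, m: 0 out, 0.005 fully in; the lock is free beyond about 0.0042. Needs 3 N to start, 8 N to press fully. Let go at a stop, it springs out and the handle is locked; let go between stops, it stays in at about 0.0042 until the pin drops into the next stop.
- book_mid (a point): Grey-green hardback book, 150 x 205 x 34 mm. The point is at its centre, 17 mm above its underside. Not part of the job; leave it where it is.
- teacup_mid (a point): Blue-patterned tea cup standing on the book, rim 100 mm across, 66 mm high, handle at its own +x. The point is at its centre, 33 mm above its underside. Not part of the job; leave it where it is.
- lantern_mid (a point): White metal house-shaped lantern with lit windows, 110 x 90 x 145 mm (ring on the ridge to 168 mm). The point is at its centre, 70 mm above its underside. Not part of the job; leave it where it is.
- clock_mid (a point): White square alarm clock, 40 x 85 x 90 mm. The point is at its centre, 42.5 mm above its underside. Not part of the job; leave it where it is.
- glasses_case_mid (a point): Brown spectacles case, 160 x 62 x 42 mm, lying on the table before the trolley case, under the path of the handle. The point is at its centre, 21 mm above its underside. Not part of the job; leave it where it is.
- phone_mid (a point): Black phone lying flat, 148 x 72 x 9 mm. The point is at its centre, 4.5 mm above its underside. Not part of the job; leave it where it is.
- cream_jar_mid (a point): Round cream jar with a white cap, 62 mm across, 48 mm high. The point is at its centre, 24 mm above its underside. Not part of the job; leave it where it is.
- wallet_mid (a point): Brown travel wallet, 100 x 130 x 14 mm, lying on the back panel of the trolley case. The point is at its centre, 7 mm above its underside. Not part of the job; leave it where it is.

How it is judged:
By the outcome, as a careful person would: the job done as asked, in the order asked, and still so for the second after the job is handed in, while the arm keeps its last pose, push and grip.
It also fails if it takes over 45 s, if anything falls off the work surface, if the arm or the gripper's body presses on something with over 40 N, if the wrist force passes 120 N, or if a joint passes its speed limit or range.

ROBOT

A 6-joint arm with a two-finger parallel gripper is mounted at the origin on the work surface. World frame = base frame: x ahead of the robot, y to its left, z up, the work surface at z = 0. Lengths are in m, angles in degrees, forces in N, time in s.
With the tool pointing down it reaches from about 0.3 to 0.875 m from the base axis. Payload 4.2 kg.
Tool frame: the origin (TCP) lies at the very end of the fingers, on their centre line; the grasp point (between the pads) lies 19 mm behind it (hold_point_z is the distance from the TCP to the grasp point, in m); z points along the fingers, y is the line along which they close (so a half turn about z gives the same grasp; the last joint's range is limited). The gripper opens to 85 mm and grips with 20 to 120 N. Pads are 22 mm wide; open, the fingers measure 114 mm over their backs; the gripper's body (76 mm by 85 mm) begins 54 mm behind the grasp point. The pads swing forward as they close: fully open they stand 13 mm farther back than shut.
Start: joints at [67.895, 18.312, 89.639, -0, 72.044, -1.146], TCP at [0.206, 0.537, 0.231] pointing down, gripper open.
Joint ranges: [-177.97, 177.97], [-48.28, 115.42], [12.27, 149.76], [-77.06, 257.06], [2.81, 150.46], [-146.56, 146.56]. Speed limits (degrees/s): [147.25, 147.25, 180, 180, 180, 180].

INTERFACE

Orientations are given as [roll, pitch, yaw] about the fixed x, y, z axes, in that order (R = Rz(yaw) Ry(pitch) Rx(roll)).
In Python, from station import * gives the robot as it stands.
- The arm moves only by the shell command python3 -m inch 'ROWS'. ROWS is JSON, one flat list of numbers, 7 for each row, row after row: the turn, a rotation vector about the tool's x, y, z in degrees, then the shift along the tool's x, y, z in cm, then the opening, from -1 (shut) to 1 (fully open). A call has 1 to 20 rows; each row shifts and turns the commanded pose from where the row before left it, along the tool's axes as they then stand; what a row does not reach is not made up. A row lasts 1/8 s, in which the tool goes at most 62.5 mm and 10.7 degrees, less where a joint would pass 70% of its speed; a pose out of reach is approached as far as the arm can. A call is refused whole if a number of a shift passes 6.25 or a number of a turn 10.7, either way. A call with a gripper value outside its range is refused whole. The fingers move at their own pace and stop on an object; the grip force is fixed at half the most. Time passes only in rows, so rows that do not move let the fingers close. It gives the time, the measured TCP pose, the force, the opening and the grip force at its end, in the units of the state.
- state(): the state, without advancing time (a new reading comes with each control period).
- capture(name): name is "scene" or "top"; returns a dict with "img" (480x640x3 uint8, blue, green, red), "range_z" (480x640 float32, m along the optical axis (not along the pixel's ray), 0 where there is no reading), "fx", "fy", "cx", "cy" (pixels), "rvec" (rotation vector, rad) and "tvec" (3), from world to camera coordinates, as OpenCV has them. Camera axes: x right, y down, z forward; pixel columns grow to the right and rows downward; lengths in m; the calibration is good to about 2 mm. A picture is of the moment at which its call begins.
- job_done(): hands the job in; it is judged then, once.
Trained networks look in the newest picture that a camera, given by its name, has taken for a name from the list of things; names that differ only in an ending like _2 or _b are one class to them, and where a whole thing is asked for, a point or a joint stands for the part that bears it (a point fixed in the world has none). Each returns a list of dicts, best first, with "p" (0 to 1); they miss things now and then, are a little off and sometimes report something else, mostly with a low value. They report only what shows in the picture. A call takes as long as a camera call.
- silhouettes(target, camera): "region" (480x640 bool, what is visible of it).
- mark_of(target, camera): "centre" ([x, y, z] in m, in world coordinates, good to about 4 mm: a listed point, or the origin of a listed thing).
The state is a dict: "clock": time; "qpos": joint angles; "joint_vel": joint speeds; "tau": joint torques, N m; "eef_pos": TCP position; "eef_rot": TCP orientation; "wrist_force": force on the tool from outside, world axes, zero at the start; "torque": the same for the moment, N m; "width": finger opening in m; "grasp_force": force on a finger pad.
Only numpy, scipy, OpenCV 4.12 (cv2) and the standard library are available. Lean on these libraries where they do the work, as an engineer would, in place of code of your own. Each camera call takes 0.05 s, during which the arm holds its last target. There are 200 camera calls.

## Working session

There is one attempt and no reset: what is moved stays moved. The work goes in short steps, Python scripts to look and compute and a shell command to move; the robot and the scene stay as the last step left them, time stands still between calls to the robot, and variables do not carry over. Pictures are saved under pics/ and viewed, at most 10 in all, crops included, and the job is handed in when it is done.

```bash
mkdir -p pics; python3 - <<'E'
from station import *
import cv2,numpy as np
for c in ("scene","top"):
    d=capture(c); cv2.imwrite(f"pics/{c}0.png",d["img"])
    for t in ("case","grip_mid","button_face","grip_side_a","lantern_mid","clock_mid","teacup_mid","glasses_case_mid","wallet_mid","book_mid","cream_jar_mid"):
        print(c,t,[(round(m["p"],2),np.round(m["centre"],3).tolist()) for m in mark_of(t,c)][:3])
print(state())
E
```

```text
scene case []
scene grip_mid [(0.79, [0.496, -0.29, 0.183])]
scene button_face [(0.39, [0.39, 0.399, 0.022])]
scene grip_side_a [(0.83, [0.535, -0.283, 0.187]), (0.75, [0.451, -0.303, 0.186])]
scene lantern_mid [(0.7, [0.741, 0.193, 0.07])]
scene clock_mid [(0.7, [0.405, 0.182, 0.045])]
scene teacup_mid [(0.91, [0.584, 0.345, 0.069])]
scene glasses_case_mid [(0.88, [0.523, -0.049, 0.017])]
scene wallet_mid [(0.69, [0.572, -0.569, 0.208])]
scene book_mid [(0.93, [0.585, 0.344, 0.015]), (0.69, [0.574, 0.108, 0.006])]
scene cream_jar_mid [(0.75, [0.392, 0.399, 0.021])]
top case []
top grip_mid [(0.83, [0.49, -0.29, 0.189])]
top button_face [(0.43, [0.491, -0.294, 0.189]), (0.39, [0.49, -0.272, 0.183])]
top grip_side_a [(0.93, [0.538, -0.287, 0.188]), (0.69, [0.455, -0.303, 0.19]), (0.24, [0.577, 0.347, 0.068])]
top lantern_mid [(0.57, [0.582, 0.344, 0.021]), (0.5, [0.39, 0.398, 0.025]), (0.17, [0.492, -0.292, 0.184])]
top clock_mid [(0.95, [0.403, 0.182, 0.041])]
top teacup_mid [(0.67, [0.581, 0.349, 0.064])]
top glasses_case_mid [(0.75, [0.529, -0.05, 0.021])]
top wallet_mid [(0.63, [0.569, -0.564, 0.202])]
top book_mid [(0.91, [0.587, 0.348, 0.022])]
top cream_jar_mid [(0.68, [0.389, 0.398, 0.023])]
{'clock': 1.2, 'qpos': array([ 6.78942169e+01,  1.83114158e+01,  8.96400312e+01,  1.15044004e-04,
        7.20428984e+01, -1.14541157e+00]), 'joint_vel': array([ 0.00940008, -0.12781849, -0.03098502, -0.0017894 ,  0.02627154,
        0.07568975]), 'tau': array([ 2.10559389e-03, -4.15424752e+01, -2.34422815e+01,  2.22647222e-04,
       -3.47769617e-05,  1.64634269e-06]), 'eef_pos': array([0.20568868, 0.53696439, 0.23133578]), 'eef_rot': array([1.79994344e+02, 3.61337534e-06, 1.59039593e+02]), 'wrist_force': array([-0.06819777,  0.03242751, -0.55190963]), 'torque': array([-0.0582048 ,  0.05800921, -0.04208916]), 'grasp_force': 0.0, 'width': 0.08525216940197797}
```

```bash
cat > h.py <<'E'
import cv2,numpy as np
def cloud(d):
    z=d["range_z"]; v,u=np.indices(z.shape)
    P=np.stack([(u-d["cx"])*z/d["fx"],(v-d["cy"])*z/d["fy"],z],-1)
    R,_=cv2.Rodrigues(np.array(d["rvec"],float)); W=(P-np.ravel(d["tvec"]))@R
    W[z==0]=np.nan; return W
E
python3 - <<'E'
from station import *
from h import *
d=capture("top");W=cloud(d)
m=(np.abs(W[...,2]-.2)<.004)&(W[...,1]<-.2)
pts=W[m][:,:2].astype(np.float32); print(len(pts),pts.min(0),pts.max(0)); r=cv2.minAreaRect(pts); print(r,cv2.boxPoints(r))
for c in("top","scene"):
    if c=="scene": d=capture(c);W=cloud(d)
    for t in("grip_mid","case"):
        s=silhouettes(t,c)
        for k in s[:2]:
            g=W[k["region"]]; g=g[np.abs(g[:,2]-.197)<.006]
            if len(g)<20: continue
            r=cv2.minAreaRect(g[:,:2].astype(np.float32)); print(c,t,k["p"],len(g),np.nanmedian(g,0),r)
E
```

```text
14288 [ 0.3478823 -0.6982029] [ 0.70700973 -0.25534728]
((0.5275015830993652, -0.4747677445411682), (0.299445778131485, 0.40423062443733215), 10.274432182312012) [[ 0.34412962 -0.30259845]
 [ 0.41622943 -0.7003471 ]
 [ 0.71087354 -0.646937  ]
 [ 0.63877374 -0.24918836]]
top grip_mid 0.93 980 [ 0.49234552 -0.29584928  0.19583118] ((0.4990774691104889, -0.31634360551834106), (0.18316933512687683, 0.08318373560905457), 9.879744529724121)
top case 0.82 15190 [ 0.50595048 -0.46842659  0.19929273] ((0.5290545225143433, -0.48002779483795166), (0.3007587194442749, 0.4160972237586975), 10.248690605163574)
scene grip_mid 0.86 767 [ 0.50523408 -0.29651828  0.19640361] ((0.501894474029541, -0.31577643752098083), (0.19419795274734497, 0.0856463685631752), 10.890861511230469)
scene case 0.73 12204 [ 0.55268528 -0.47713923  0.20056011] ((0.5300655364990234, -0.4777250289916992), (0.3074449300765991, 0.4135185182094574), 9.415003776550293)
scene case 0.21 717 [ 0.50343936 -0.29633131  0.19644436] ((0.5010371208190918, -0.31350913643836975), (0.18100830912590027, 0.07991588115692139), 10.058262825012207)
```

View pics/top0.png

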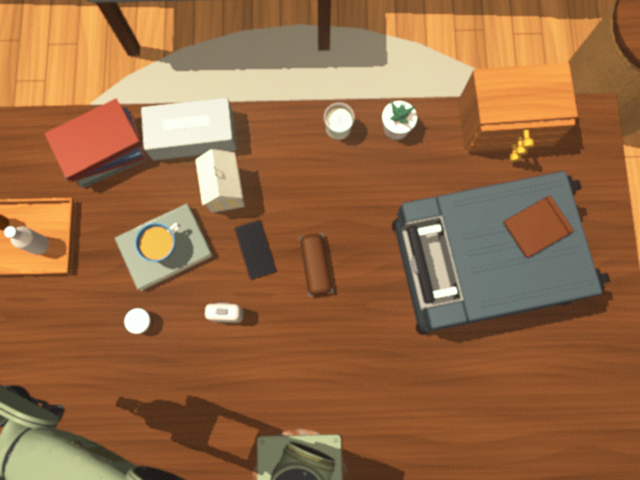

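View pics/scene0.png

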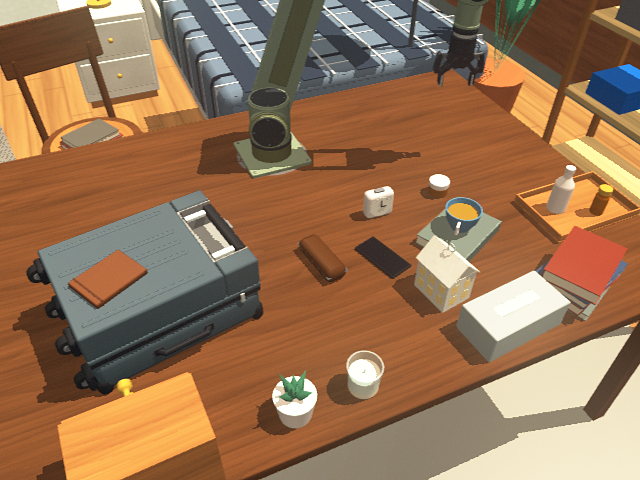

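The top view shows the case at about (500,250), its grip bar at (432,262) facing the robot's +y. The spectacles case is at (316,265). From the depth data, the bar axis is at 10.2° and the pull direction is (-0.177, 0.984).

```bash
python3 -m inch '[0,0,0,0,0,-4,1, 0,0,0,0,0,-4,1, 0,0,0,-3.53,-4.19,0,1, 0,0,0,-3.53,-4.19,0,1, 0,0,0,-3.53,-4.19,0,1, 0,0,0,-3.53,-4.19,0,1, 0,0,0,-3.53,-4.19,0,1, 0,0,0,-3.53,-4.19,0,1, 0,0,0,-3.53,-4.19,0,1, 0,0,0,-3.53,-4.19,0,1, 0,0,0,-3.53,-4.19,0,1, 0,0,0,-3.53,-4.19,0,1, 0,0,0,-3.53,-4.19,0,1, 0,0,0,-3.53,-4.19,0,1, 0,0,0,-3.53,-4.19,0,1, 0,0,0,-3.53,-4.19,0,1, 0,0,0,-3.53,-4.19,0,1, 0,0,0,-3.53,-4.19,0,1]' && python3 -m inch '[0,0,10.6,0,0,0,1, 0,0,10.6,0,0,0,1, 0,0,10.6,0,0,0,1, 0,0,10.6,0,0,0,1, 0,0,10.6,0,0,0,1, 0,0,10.6,0,0,0,1, 0,0,10.6,0,0,0,1, 0,0,10.6,0,0,0,1, 0,0,10.6,0,0,0,1, 0,0,10.6,0,0,0,1, 0,0,10.6,0,0,0,1, 0,0,10.6,0,0,0,1, 0,0,10.6,0,0,0,1, 0,0,10.6,0,0,0,1, 0,0,0.4,0,0,0,1, 0,0,0,0,0,0,1]'; cat >> h.py <<'E'
def off(s,goal):
    from scipy.spatial.transform import Rotation as R
    return np.round(R.from_euler("xyz",s["eef_rot"],degrees=True).inv().apply(np.array(goal)-s["eef_pos"])*100,2)
E
python3 - <<'E'
from station import *
from h import *
s=state();print(s["clock"],s["eef_pos"],s["eef_rot"],s["qpos"],off(s,[.4935,-.2875,.167]))
E
```

```text
clock: 3.75
eef_pos: [0.4937, -0.2929, 0.3113]
eef_rot: [180.0, 0.0, 159.0]
wrist_force: [1.2, 0.7, 0.4]
width: 0.0855
grasp_force: 0.0
clock: 5.75
eef_pos: [0.4933, -0.2911, 0.3113]
eef_rot: [-180.0, -0.0, 10.4]
wrist_force: [-0.1, 0.1, -0.1]
width: 0.0855
grasp_force: 0.0
5.75 [ 0.49330352 -0.29111344  0.31125549] [-1.79992982e+02 -7.94186194e-04  1.03827752e+01] [-3.16997430e+01  1.59501317e+01  8.15983625e+01  5.79125132e-03
  8.24556201e+01  4.79167212e+01] [ 0.08 -0.35 14.43]
```

```bash
python3 -m inch '[0,0,0.2,0.1,-0.35,0,1, 0,0,0,0,0,3.6,1, 0,0,0,0,0,3.6,1, 0,0,0,0,0,3.6,1, 0,0,0,0,0,3.6,1, 0,0,0,0,0,0,1, 0,0,0,0,0,0,1]'; python3 - <<'E'
from station import *
from h import *
s=state();print(s["eef_pos"],s["wrist_force"])
d=capture("scene");cv2.imwrite("pics/s1.png",cv2.resize(d["img"][150:330,100:340],(800,600)))
E
```

```text
clock: 6.62
eef_pos: [0.4946, -0.2879, 0.1687]
eef_rot: [179.9, -0.1, 10.1]
wrist_force: [0.8, -0.0, 0.5]
width: 0.0855
grasp_force: 0.0
[ 0.49455259 -0.28786374  0.16868754] [ 0.79022858 -0.03011871  0.4920389 ]
```

View pics/s1.png

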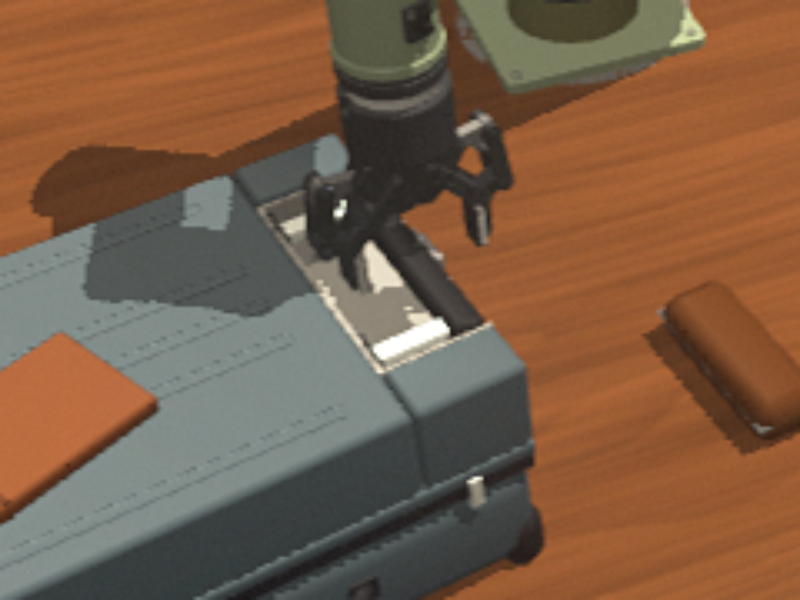

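The fingers straddle the middle of the bar: inner finger at (350,265), outer at (482,225), grey button at (430,250). Closing now.

```bash
python3 -m inch '[0,0,0,0,0,0.2,0, 0,0,0,0,0,0,-0.3, 0,0,0,0,0,0,-1, 0,0,0,0,0,0,-1, 0,0,0,0,0,0,-1, 0,0,0,0,0,0,-1, 0,0,0,0,0,0,-1, 0,0,0,0,0,0,-1, 0,0,0,0,0,0,-1, 0,0,0,0,0,0,-1]'
```

```text
clock: 7.92
eef_pos: [0.4941, -0.2886, 0.1666]
eef_rot: [179.8, -0.1, 10.1]
wrist_force: [-0.4, -3.6, 5.5]
width: 0.0259
grasp_force: 60.9
```

```bash
python3 -m inch '[0,0,0,0,-0.4,0,-1, 0,0,0,0,-0.6,0,-1, 0,0,0,0,0,0,-1]'; python3 - <<'E'
from station import *
from h import *
for c in("top","scene"):
    d=capture(c); print(c,[[(round(m["p"],2),np.round(m["centre"],3).tolist()) for m in mark_of(t,c)][:3] for t in("grip_mid","grip_side_a","button_face")])
E
```

```text
clock: 8.3
eef_pos: [0.4922, -0.278, 0.1665]
eef_rot: [179.9, -0.1, 10.1]
wrist_force: [-0.6, -1.9, 6.6]
width: 0.0256
grasp_force: 60.4
top [[(0.44, [0.488, -0.276, 0.187])], [(0.67, [0.449, -0.286, 0.185]), (0.37, [0.585, 0.344, 0.02])], []]
scene [[(0.72, [0.494, -0.278, 0.183]), (0.39, [0.739, 0.193, 0.068])], [(0.85, [0.534, -0.267, 0.184]), (0.83, [0.447, -0.285, 0.186]), (0.65, [0.74, 0.191, 0.069])], []]
```

```bash
python3 -m inch '[0,0,0,0,-1.5,0,-1, 0,0,0,0,-2,0,-1, 0,0,0,0,-2,0,-1, 0,0,0,0,-2,0,-1, 0,0,0,0,-2,0,-1, 0,0,0,0,-2,0,-1, 0,0,0,0,-2,0,-1, 0,0,0,0,-2,0,-1, 0,0,0,0,-2,0,-1, 0,0,0,0,-0.8,0,-1, 0,0,0,0,0,0,-1, 0,0,0,0,0,0,-1]'; python3 -m inch '[0,0,0,0,-0.3,0,-1, 0,0,0,0,0,0,-1]';python3 -m inch '[0,0,0,0,-0.3,0,-1, 0,0,0,0,0,0,-1]'
```

```text
clock: 10.2
eef_pos: [0.4593, -0.0967, 0.1665]
eef_rot: [-179.9, 0.0, 10.1]
wrist_force: [-4.2, 1.7, 10.5]
width: 0.0256
grasp_force: 59.8
clock: 10.45
eef_pos: [0.4592, -0.096, 0.1665]
eef_rot: [179.8, 0.0, 10.1]
wrist_force: [-3.2, -7.8, 8.7]
width: 0.0256
grasp_force: 61.7
clock: 10.7
eef_pos: [0.4592, -0.096, 0.1665]
eef_rot: [179.4, 0.0, 10.2]
wrist_force: [-3.3, -19.2, 6.0]
width: 0.0256
grasp_force: 64.2
```

```bash
python3 - <<'E'
from station import *
from h import *
p=np.array([-.177,.984])
for c in("top","scene"):
    d=capture(c); cv2.imwrite(f"pics/{c}2.png",cv2.resize(d["img"][180:360,200:440] if c=="top" else d["img"][130:310,160:400],(800,600)))
    for t in("grip_mid","grip_side_a","glasses_case_mid"):
        print(c,t,[(round(m["p"],2),np.round(m["centre"],3).tolist(),round(float((np.array(m["centre"])[:2]-[.494,-.2905])@p),3)) for m in mark_of(t,c)][:3])
E
```

```text
top grip_mid []
top grip_side_a [(0.64, [0.419, -0.102, 0.19], 0.198)]
top glasses_case_mid [(0.81, [0.528, -0.05, 0.018], 0.231)]
scene grip_mid [(0.7, [0.458, -0.093, 0.184], 0.201), (0.62, [0.574, 0.11, 0.007], 0.379)]
scene grip_side_a [(0.93, [0.503, -0.085, 0.186], 0.2), (0.63, [0.418, -0.105, 0.184], 0.196)]
scene glasses_case_mid [(0.56, [0.523, -0.048, 0.02], 0.234)]
```

View pics/scene2.png

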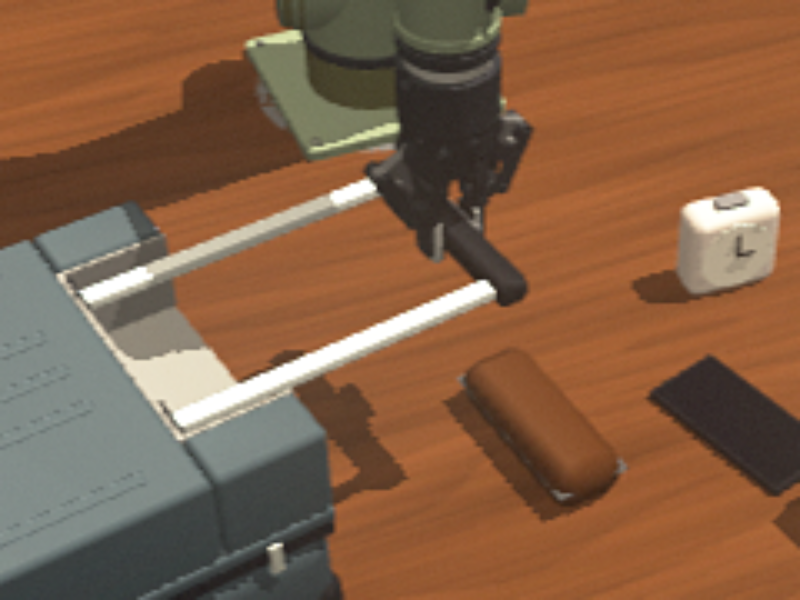

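The handle is at full length: the bar runs from (380,175) to (510,285), with both tubes out and nothing else disturbed. Next I ease the pull, release, and slide along the bar to side a.

```bash
python3 -m inch '[0,0,0,0,0.3,0,-1, 0,0,0,0,0,0,-1, 0,0,0,0,0,0,0, 0,0,0,0,0,0,0.8, 0,0,0,0,0,0,0.8, 0,0,0,0,0,0,0.8, 0,0,0,0,0,0,0.8, 0,0,0,0,0,0,0.8, 0,0,0,0,0,0,0.8]'; python3 - <<'E'
from station import *
from h import *
p=np.array([-.177,.984])
for c in("top","scene"):
    d=capture(c); cv2.imwrite(f"pics/{c}3.png",cv2.resize(d["img"][150:270,260:420],(800,600)))
    for t in("grip_mid","grip_side_a","button_face"):
        print(c,t,[(round(m["p"],2),np.round(m["centre"],3).tolist(),round(float((np.array(m["centre"])[:2]-[.494,-.2905])@p),3)) for m in mark_of(t,c)][:3])
s=state();print(s["eef_pos"],s["eef_rot"],s["width"])
E
```

```text
clock: 12.22
eef_pos: [0.4595, -0.0945, 0.1653]
eef_rot: [-180.0, -0.0, 10.0]
wrist_force: [-0.3, 0.5, -0.4]
width: 0.0767
grasp_force: 0.0
top grip_mid [(0.79, [0.456, -0.1, 0.187], 0.194)]
top grip_side_a [(0.73, [0.418, -0.105, 0.189], 0.196)]
top button_face []
scene grip_mid [(0.59, [0.461, -0.096, 0.185], 0.197)]
scene grip_side_a [(0.9, [0.413, -0.106, 0.185], 0.196), (0.78, [0.501, -0.087, 0.184], 0.199)]
scene button_face [(0.3, [0.388, 0.397, 0.022], 0.695)]
[ 0.45948963 -0.09447311  0.16529962] [-1.79995783e+02 -3.32349755e-03  1.00399972e+01] 0.07649816370727601
```

View pics/scene3.png

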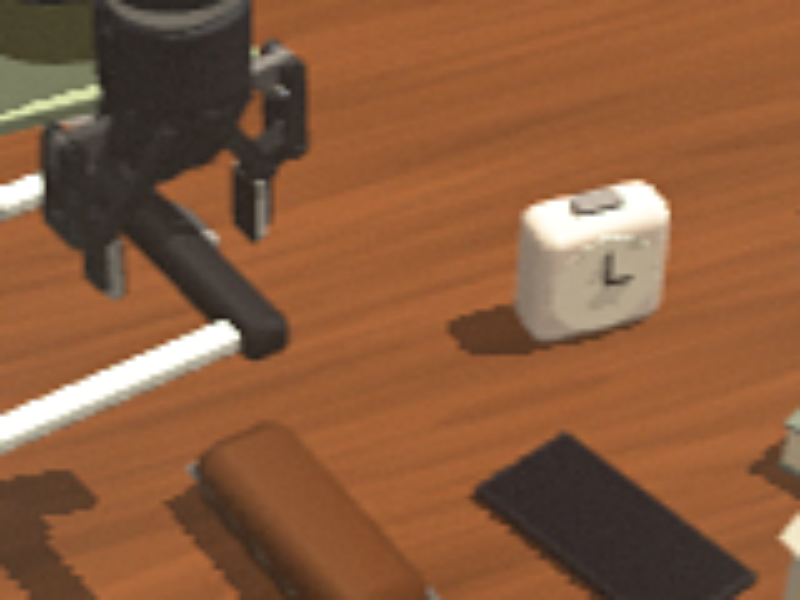

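The open fingers clear the bar, and the button shows as a light edge at (205,235). Sliding 42 mm to side a and gripping.

```bash
python3 -m inch '[0,0,0,1.1,0.2,0,0.8, 0,0,0,2.1,0,0,0.8, 0,0,0,1.1,0,0,0.8, 0,0,0,0,0,0,0.8, 0,0,0,0,0,0,-1, 0,0,0,0,0,0,-1, 0,0,0,0,0,0,-1, 0,0,0,0,0,0,-1, 0,0,0,0,0,0,-1, 0,0,0,0,0,0,-1, 0,0,0,0,0,0,-1, 0,0,0,0,0,0,-1, 0,0,0,0,0,0,-1]'; python3 -m inch '[0,0,0,0,0.3,0,-1, 0,0,0,0,0,0,-1, 0,0,0,0,0,0,-1]'; python3 -m inch '[0,0,0,0,0.3,0,-1, 0,0,0,0,0,0,-1, 0,0,0,0,0,0,-1]'
```

```text
clock: 14.25
eef_pos: [0.5019, -0.0892, 0.1656]
eef_rot: [180.0, 0.0, 10.1]
wrist_force: [-3.1, -1.8, 4.6]
width: 0.0247
grasp_force: 60.2
clock: 14.62
eef_pos: [0.502, -0.0902, 0.1656]
eef_rot: [-179.8, 0.0, 10.0]
wrist_force: [-3.8, 5.6, 6.9]
width: 0.0253
grasp_force: 60.6
clock: 15.0
eef_pos: [0.502, -0.0903, 0.1656]
eef_rot: [-179.5, 0.1, 10.0]
wrist_force: [-5.1, 15.8, 8.8]
width: 0.0255
grasp_force: 60.9
```

It's locked: the bar resists a 16 N inward push after about 1 mm of play. I'll take the push off and check once more.

```bash
python3 -m inch '[0,0,0,0,-0.6,0,-1, 0,0,0,0,0,0,-1, 0,0,0,0,0,0,-1, 0,0,0,0,0,0,-1]'; python3 - <<'E'
from station import *
from h import *
d=capture("scene"); cv2.imwrite("pics/s4.png",cv2.resize(d["img"][130:310,160:400],(800,600)))
E
```

```text
clock: 15.5
eef_pos: [0.5017, -0.0885, 0.1656]
eef_rot: [-179.9, 0.0, 10.0]
wrist_force: [-3.7, 0.6, 6.2]
width: 0.025
grasp_force: 60.6
```

View pics/s4.png

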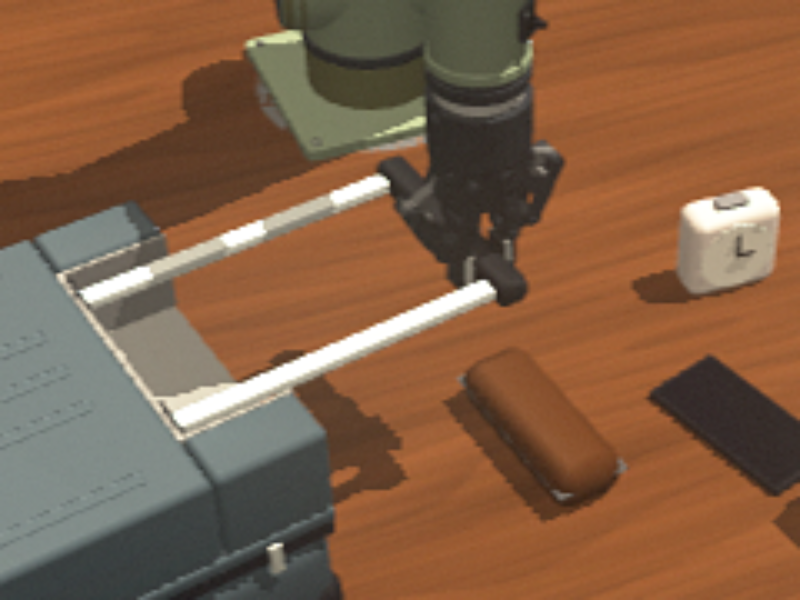

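The gripper holds the bar beside the button at (480,265), the handle is at full length, and the other items are unmoved.

```bash
python3 -c "from station import *; print(job_done())"
```

```text
the job is handed in; nothing more can be done
None
```

The handle is locked at its full-length second stop (it held against a 16 N inward push), the gripper still holds the grip bar beside the button at about 60 N, nothing else appeared to have moved, and I handed the job in at about 15.5 s on the robot clock; the hand-in returned no verdict.

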